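# Open the child-safe jar and drop the spent battery in

## Task

The torch is getting a new battery; its old one, the orange one, must go into the clear jar for spent batteries, whose child-safe cap only spins idly unless you push it down. Push the cap down gently and turn it counter-clockwise by its grip bar, feeling for the lugs to catch and then for the stop, without forcing it so that the jar turns in its clamp; lift the cap off and stand it the right way up on the white paper pad. Then drop the orange battery into the jar and leave everything else where it is.

Things in the scene. Friction and masses are not known exactly. Their poses are not given: they have to be found in the camera images.
- foot: clear plastic jar with a yellow band (88 mm across), held by a band clamp in a round steel foot (120 mm across) that is screwed down. Origin: centre of the foot's underside. Its yaw does not tell where the cap's lugs stand. Jar and foot may not be loaded with more than 35 N in all: pressing hard on teeth that have met, or pulling while the cap is hooked, does that.
- jar (a joint): how far the jar has turned in its clamp (rad, counter-clockwise positive, 0 at the start). It holds up to about 0.5 N m; a cap forced at its stop drags the jar round with it, which must not happen (up to 0.12 rad of give is tolerated).
- jar_mouth (a point): centre of the jar's mouth, at its rim (96 mm up); 65 mm wide inside, about 60 mm deep down to the old batteries in it. The hidden inner cap hooks under the neck: turned counter-clockwise (from above) 32 to 56 degrees, differing each time, it meets a hard stop. Only in the last 7 degrees before the stop can the cap be lifted straight off; let its spring rise first.
- cap_grip (a point): centre of the grip bar on the white cap, z up. The bar is 60 mm long along this point's x, 26 mm thick along its y, 22 mm high (this point is half-way up it; the cap's flat top is 11 mm below this point). Cap 94 mm across, 0.10 kg. On the closed jar this point is 26 mm above the rim; with the cap standing on a flat surface it is 42 mm above that surface.
- cap_top (a point): centre of the cap's flat top. The outer shell spins idly on a hidden inner cap. A spring holds it up: 4 N starts to press it, 9 N brings it fully down, 5 mm. Then 12 teeth under it stand between 12 inner teeth (30 deg apart, place unknown). Teeth that meet stop it hard after 1 mm till it is turned up to 15 deg and drops in. Held down, it has up to 16 deg of play before it turns the inner cap, against about 0.1 N m.
- pad_top (a point): centre of the upper face of the pad of white paper slips (104 mm along this point's x, 170 mm along its y, 9 mm thick, does not move), where the cap shall stand
- spent_cell_mid (a point): centre of the orange AA battery (14 mm thick, 50 mm long along this point's y, lying on its side on the cabinet's top, 24 g), the spent one for the jar
- leaflet_stand: a tall grey leaflet stand at the right, which does not move; keep arm and gripper clear of it. Origin: centre of its foot (220 mm along its y, 120 mm along its x); the board on it, 230 mm wide along its y, leans back and reaches 0.30 m up
- fresh_cell_mid (a point): the black AA battery (fresh, 14 mm thick, 50 mm long, lying on its side), at its centre; leave it where it lies
- torch_mid (a point): a black pocket torch (27 x 86 x 27 mm, lying), at its centre; a bystander
- stapler_mid (a point): a dark blue desk stapler (36 x 142 x 53 mm), at half height; a bystander
- bell_mid (a point): a counter bell (80 mm across, 52 mm high), at half height; a bystander
- tape_mid (a point): a roll of brown tape lying flat (81 mm across, 19 mm high), at its centre; a bystander
- mug_mid (a point): a white mug (82 mm body, 91 mm high), at half height; a bystander

How it is judged:
On the way, in this order (a step that is already met when the one before it is completed fails the run):
1. the cap is unlocked and lifted off the jar (z of cap_grip in the frame of jar_mouth above 0.05 m), for 0.1 s.
2. the cap stands upright on the white paper pad (height (world z) of cap_grip between 0.045 and 0.057 m and angle between cap_grip's own z axis and vertical below 0.1 rad and x of cap_grip in the frame of pad_top between -0.03 and 0.03 m and y of cap_grip in the frame of pad_top between -0.06 and 0.06 m), for 0.2 s.
At the end, for the whole second after the job is handed in: The cap stands right way up (within 0.1 rad) on the white paper pad, its centre within 30 mm of the pad's centre across it and 60 mm along it; the orange battery lies in the jar, its centre at least 30 mm below the rim (all of step 2 and horizontal distance between spent_cell_mid and jar_mouth below 0.04 m and z of spent_cell_mid in the frame of jar_mouth below -0.03 m); the robot touches nothing.
It fails at once if the jar is loaded with more than 35 N (cap pressed or pulled too hard) (contact force between foot and anything else above 35 N).
It fails at once if the jar is dragged round in its clamp by more than 0.12 rad (value of joint jar above 0.12 rad or value of joint jar below -0.12 rad).
It fails at once if the black battery, torch, stapler, bell, tape roll or mug is moved by more than 20 mm (distance of any of fresh_cell_mid, torch_mid, stapler_mid, bell_mid, tape_mid, mug_mid from where it was at the start of the episode above 0.02 m).
It also fails if it takes over 72 s, if anything falls off the work surface, if the arm or the gripper's body presses on something with over 40 N, if the wrist force passes 120 N, or if a joint passes its speed limit or range.

## Robot

A 6-joint arm with a two-finger parallel gripper is mounted at the origin on a cart in front of the work surface, level with it; the furniture and walls round the work are solid. World frame = base frame: x ahead of the robot, y to its left, z up, the work surface at z = 0. Lengths are in m, angles in rad, forces in N, time in s.
With the tool pointing down it reaches from about 0.275 to 0.825 m from the base axis. Payload 4.9 kg.
Tool frame: the origin (TCP) lies at the very end of the fingers, on their centre line; the grasp point (between the pads) lies 19 mm behind it; z points along the fingers, y is the line along which they close (so a half turn about z gives the same grasp; the last joint's range is limited). The gripper opens to 85 mm and grips with 20 to 120 N. Pads are 22 mm wide; open, the fingers measure 114 mm over their backs; the gripper's body (76 mm by 85 mm) begins 54 mm behind the grasp point. The pads swing forward as they close: fully open they stand 13 mm farther back than shut.
Start: joints at [-1.238, 0.326, -0.193, 1.052, 0, 1.437], TCP at [0.248, -0.491, 0.231] pointing down, gripper open.
Joint ranges: [-2.65, 2.65], [-0.97, 1.79], [-1.3, 1.35], [-1.93, 2.1], [-1.47, 1.37], [-3.14, 3.14]. Speed limits (rad/s): [2.57, 2.57, 3.14, 3.14, 3.14, 3.14].

## Interface

Orientations are given as a unit quaternion [w, x, y, z].
In Python, from bench import get_state, get_image, camera_model, sign_off, look_for, mark_of gives the robot as it stands. The module is installed in compiled form; this text tells all that it offers.
- The arm moves only by the shell command python3 -m creep 'ROWS' [OPENING] [FORCE]. ROWS is JSON, a list of rows, each an object of numbers: "tx", "ty", "tz": the shift along the tool's x, y, z in cm; "turn": the turn about the tool's z in rad. In form: [{"tx": .., "ty": .., "tz": .., "turn": ..}, ...]. A call has 1 to 10 rows; each row shifts and turns the commanded pose from where the row before left it, along the tool's axes as they then stand; what a row does not reach is not made up. A row lasts 1/12 s, in which the tool goes at most 41.7 mm and 7.16 degrees, less where a joint would pass 70% of its speed; a pose out of reach is approached as far as the arm can. A call with a gripper value outside its range is refused whole. OPENING is the finger opening in cm, from 0 to 8.54, set as the call begins (- or left out, the last holds). The fingers move at their own pace and stop on an object; FORCE is the grip in N (left out, the last holds). Time passes only in rows, so rows that do not move let the fingers close. It gives the time, the measured TCP pose, the force, the opening and the grip force at its end, in the units of the state.
- get_state(): the state, without advancing time (a new reading comes with each control period).
- get_image(name): name is "scene" or "top" or "wrist"; returns the picture (384x512x3 uint8, red, green, blue); there is no depth.
- camera_model(name): a dict with "fx", "fy", "cx", "cy" (pixels), "rvec" (rotation vector, rad) and "tvec" (3), from world to camera coordinates, as OpenCV has them. Camera axes: x right, y down, z forward; pixel columns grow to the right and rows downward; lengths in m; the calibration is good to about 2 mm. A picture is of the moment at which its call begins: read the wrist's pose just before it. camera_model takes no time and is no camera call; for the wrist camera it gives the pose at the moment of the call.
- sign_off(): hands the job in; it is judged then, once.
Trained networks look in the newest picture that a camera, given by its name, has taken for a name from the list of things; names that differ only in an ending like _2 or _b are one class to them, and where a whole thing is asked for, a point or a joint stands for the part that bears it (a point fixed in the world has none). Each returns a list of dicts, best first, with "confidence" (0 to 1); they miss things now and then, are a little off and sometimes report something else, mostly with a low value. They report only what shows in the picture. A call takes as long as a camera call.
- look_for(camera, query): "point" ([x, y, z] in m, in the coordinates of the camera as it stood for that picture, good to about 4 mm: the middle of the surface that is visible of it).
- mark_of(camera, query): "point" ([x, y, z] in m, in the coordinates of the camera as it stood for that picture, good to about 4 mm: a listed point, or the origin of a listed thing).
The state is a dict: "time_s": time; "joint_positions": joint angles; "dq": joint speeds; "joint_torque": joint torques, N m; "ee_pos": TCP position; "tool_rot": TCP orientation; "ft_force": force on the tool from outside, world axes, zero at the start; "ft_torque": the same for the moment, N m; "gripper_width": finger opening in m; "grip_force": force on a finger pad.
Only numpy, scipy, OpenCV 4.12 (cv2) and the standard library are available. Lean on these libraries where they do the work, as an engineer would, in place of code of your own. Each camera call takes 0.05 s, during which the arm holds its last target. There are 200 camera calls.

## Working session

There is one attempt and no reset: what is moved stays moved. The work goes in short steps, Python scripts to look and compute and a shell command to move; the robot and the scene stay as the last step left them, time stands still between calls to the robot, and variables do not carry over. Pictures are saved under pics/ and viewed, at most 10 in all, crops included, and the job is handed in when it is done.

```bash
mkdir -p pics; cat > h.py <<'E'
import numpy as np, cv2
from scipy.spatial.transform import Rotation as R
from bench import *
def w(cam,p):
    m=camera_model(cam); Rm=cv2.Rodrigues(np.array(m["rvec"],float))[0]
    return Rm.T@(np.array(p)-np.array(m["tvec"]).ravel())
def px(cam,p):
    m=camera_model(cam); K=np.array([[m["fx"],0,m["cx"]],[0,m["fy"],m["cy"]],[0,0,1]])
    return cv2.projectPoints(np.array([p],float),np.array(m["rvec"],float),np.array(m["tvec"],float),K,None)[0].ravel()
def ray(cam,u,v,z):
    m=camera_model(cam); Rm=cv2.Rodrigues(np.array(m["rvec"],float))[0]
    c=-Rm.T@np.array(m["tvec"]).ravel(); d=Rm.T@np.array([(u-m["cx"])/m["fx"],(v-m["cy"])/m["fy"],1])
    return c+d*(z-c[2])/d[2]
def save(cam,n,s=1):
    im=get_image(cam); cv2.imwrite('pics/'+n,cv2.resize(im[:,:,::-1],None,fx=s,fy=s)); return im
def st():
    s=get_state(); q=s["tool_rot"]; r=R.from_quat([q[1],q[2],q[3],q[0]]).as_matrix()
    return s,r
E
cat > a.py <<'E'
from h import *
np.set_printoptions(precision=4,suppress=True)
save("top","top.png",1.5); save("scene","scene.png",1.5)
for q in ["cap_grip","jar_mouth","pad_top","spent_cell_mid","fresh_cell_mid","leaflet_stand","torch_mid","stapler_mid","bell_mid","tape_mid","mug_mid"]:
    for c in ["top","scene"]:
        r=mark_of(c,q)
        for d in r[:2]:
            p=w(c,d["point"]); print(q,c,round(d["confidence"],2),p,px(c,p).round())
s,r=st(); print(s["time_s"],s["ee_pos"]); print(r)
E
python3 a.py
```

```text
cap_grip top 0.6 [0.5882 0.1365 0.1252] [239. 143.]
cap_grip scene 0.91 [0.5879 0.1402 0.1214] [206. 183.]
pad_top top 0.89 [0.4359 0.0698 0.01  ] [268. 217.]
pad_top scene 0.89 [0.4374 0.0705 0.0035] [276. 223.]
spent_cell_mid top 0.59 [0.4059 0.2871 0.0105] [179. 229.]
spent_cell_mid scene 0.56 [0.4049 0.2802 0.007 ] [241. 292.]
fresh_cell_mid top 0.69 [0.4127 0.216  0.008 ] [208. 226.]
fresh_cell_mid scene 0.67 [0.2933 0.2313 0.0142] [300. 297.]
fresh_cell_mid scene 0.64 [0.4096 0.2119 0.0073] [256. 268.]
leaflet_stand top 0.22 [0.6672 0.2664 0.0279] [189. 123.]
torch_mid top 0.83 [0.2907 0.2345 0.015 ] [199. 277.]
torch_mid top 0.47 [ 0.6592 -0.0662  0.0462] [324. 124.]
torch_mid scene 0.7 [0.6695 0.2659 0.0276] [150. 232.]
stapler_mid top 0.59 [0.5597 0.2916 0.023 ] [178. 166.]
stapler_mid top 0.33 [0.2909 0.2349 0.0136] [199. 277.]
stapler_mid scene 0.8 [0.5616 0.2902 0.0287] [178. 258.]
bell_mid top 0.85 [0.6669 0.2686 0.0296] [188. 123.]
bell_mid top 0.22 [0.4143 0.2153 0.007 ] [209. 225.]
bell_mid scene 0.92 [0.6658 0.2666 0.0279] [151. 233.]
tape_mid top 0.6 [0.6703 0.0292 0.0126] [284. 124.]
tape_mid top 0.59 [ 0.6595 -0.0636  0.0458] [323. 124.]
tape_mid scene 0.54 [0.6687 0.0311 0.0121] [211. 181.]
mug_mid top 0.56 [ 0.6615 -0.0641  0.0454] [323. 123.]
mug_mid scene 0.82 [ 0.6589 -0.0656  0.0478] [232. 154.]
1.2 [ 0.2475 -0.4912  0.2313]
[[ 0.893  0.45  -0.   ]
 [ 0.45  -0.893 -0.   ]
 [-0.     0.    -1.   ]]
```

View pics/top.png

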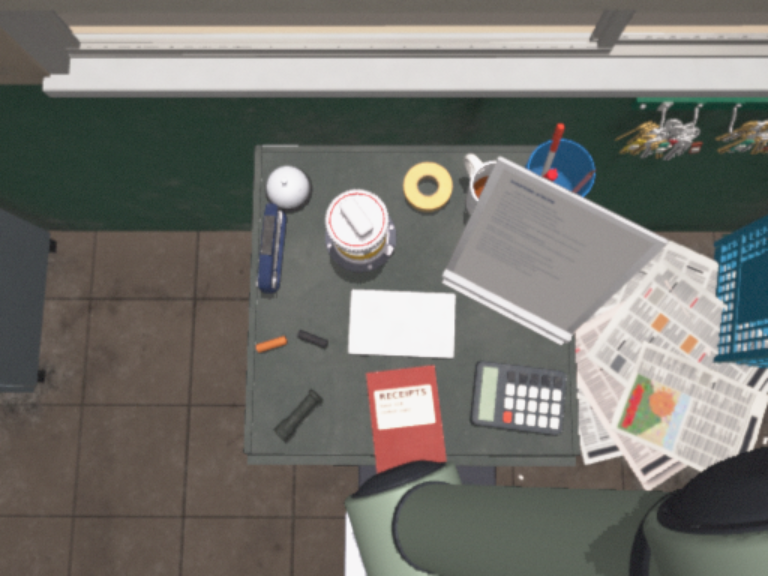

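View pics/scene.png

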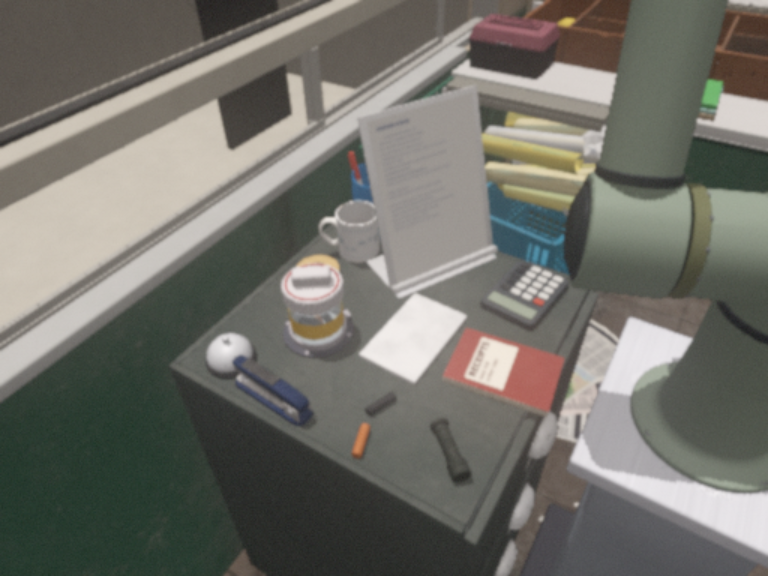

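Top view: the cap's bar lies from about (342,205) to (370,230), so yaw is about 47°. The orange cell is at (270,344), the pad at (402,323) and the stand on the right. The scene view agrees. I'll route round the front of the stand.

```bash
cat > s.py <<'E'
from h import *
np.set_printoptions(precision=4,suppress=True)
s,r=st(); print("t",round(s["time_s"],2),"p",np.array(s["ee_pos"]),"yaw",round(np.degrees(np.arctan2(r[1,0],r[0,0])),2),"F",np.array(s["ft_force"]).round(2),"T",np.array(s["ft_torque"]).round(3),"J6",round(s["joint_positions"][5],3),"w",round(s["gripper_width"],4),"g",round(s["grip_force"],1))
E
python3 -m creep '[{"tx":2.45,"ty":-2.84,"tz":-0.3},{"tx":2.45,"ty":-2.84,"tz":-0.3},{"tx":2.45,"ty":-2.84,"tz":-0.3},{"tx":2.45,"ty":-2.84,"tz":-0.3},{"tx":2.45,"ty":-2.84,"tz":-0.3},{"tx":2.45,"ty":-2.84,"tz":-0.3},{"tx":2.45,"ty":-2.84,"tz":-0.3},{"tx":2.45,"ty":-2.84,"tz":-0.3}]' 8.5 && python3 -m creep '[{"tx":2.64,"ty":-2.45},{"tx":2.64,"ty":-2.45},{"tx":2.64,"ty":-2.45},{"tx":2.64,"ty":-2.45},{"tx":2.64,"ty":-2.45},{"tx":2.64,"ty":-2.45},{"tx":2.64,"ty":-2.45},{"tx":2.64,"ty":-2.45}]'; python3 s.py
```

```text
t 1.2 p [ 0.2475 -0.4912  0.2313] yaw 26.74 F [ 0.27  0.54 -0.63] T [-0.018  0.018 -0.002] J6 1.437 w 0.0852 g 0.0validation failed for argument at $[0]...
```

```bash
python3 -m creep '[{"tx":2.45,"ty":-2.84,"tz":-0.3,"turn":0},{"tx":2.45,"ty":-2.84,"tz":-0.3,"turn":0},{"tx":2.45,"ty":-2.84,"tz":-0.3,"turn":0},{"tx":2.45,"ty":-2.84,"tz":-0.3,"turn":0},{"tx":2.45,"ty":-2.84,"tz":-0.3,"turn":0},{"tx":2.45,"ty":-2.84,"tz":-0.3,"turn":0},{"tx":2.45,"ty":-2.84,"tz":-0.3,"turn":0},{"tx":2.45,"ty":-2.84,"tz":-0.3,"turn":0}]' 8.5 && python3 -m creep '[{"tx":2.64,"ty":-2.45,"tz":0,"turn":0},{"tx":2.64,"ty":-2.45,"tz":0,"turn":0},{"tx":2.64,"ty":-2.45,"tz":0,"turn":0},{"tx":2.64,"ty":-2.45,"tz":0,"turn":0},{"tx":2.64,"ty":-2.45,"tz":0,"turn":0},{"tx":2.64,"ty":-2.45,"tz":0,"turn":0},{"tx":2.64,"ty":-2.45,"tz":0,"turn":0},{"tx":2.64,"ty":-2.45,"tz":0,"turn":0}]'; python3 s.py
```

```text
time_s: 1.87
ee_pos: [0.3203, -0.1984, 0.2556]
tool_rot: [0.0, 0.973, 0.231, 0.0]
ft_force: [0.9, -0.2, 0.1]
gripper_width: 0.085
grip_force: 0.0
time_s: 2.53
ee_pos: [0.4211, 0.0719, 0.2556]
tool_rot: [0.0, 0.973, 0.231, 0.0]
ft_force: [0.8, -0.0, -0.2]
gripper_width: 0.085
grip_force: 0.0
t 2.53 p [0.4211 0.0719 0.2556] yaw 26.77 F [ 0.82 -0.03 -0.24] T [-0.017 -0.073 -0.006] J6 2.671 w 0.085 g 0.0
```

```bash
python3 -m creep '[{"tx":0,"ty":0,"tz":0,"turn":-0.117},{"tx":0,"ty":0,"tz":0,"turn":-0.117},{"tx":0,"ty":0,"tz":0,"turn":-0.117},{"tx":3.6,"ty":1.6,"tz":0,"turn":0},{"tx":3.6,"ty":1.6,"tz":0,"turn":0},{"tx":3.6,"ty":1.6,"tz":0,"turn":0},{"tx":0,"ty":0,"tz":0,"turn":0}]'; cat > b.py <<'E'
from h import *
import sys
s,r=st(); save("wrist",sys.argv[1],1.5)
for q in sys.argv[2:]:
    for d in mark_of("wrist",q)[:1]:
        p=w("wrist",d["point"]); e=r.T@(p-np.array(s["ee_pos"])); print(q,round(d["confidence"],2),p.round(4),px("wrist",p).round(),"in tool",e.round(4))
E
python3 b.py w1.png cap_grip cap_top; python3 s.py
```

```text
time_s: 3.12
ee_pos: [0.5353, 0.1179, 0.2538]
tool_rot: [0.0, 0.917, 0.398, 0.001]
ft_force: [0.4, -0.2, -0.3]
gripper_width: 0.0852
grip_force: 0.0
cap_grip 0.96 [0.5795 0.14   0.1189] [279. 130.] in tool [0.0459 0.0171 0.135 ]
cap_top 0.62 [0.5742 0.1403 0.1129] [275. 132.] in tool [0.0426 0.0129 0.141 ]
t 3.27 p [0.5291 0.116  0.2545] yaw 46.88 F [-0.5   0.39 -1.19] T [-0.027  0.016 -0.022] J6 2.403 w 0.085 g 0.0
```

View pics/w1.png

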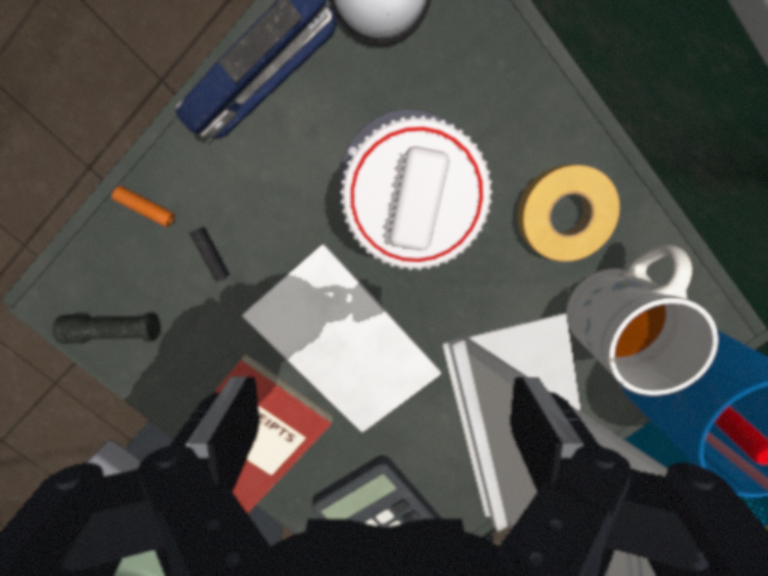

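The wrist view shows the cap at (417,192), with the bar's top face from about (428,150) to (412,246). I'll compute centre and yaw from a still picture.

```bash
cat > c.py <<'E'
from h import *
s,r=st(); im=get_image("wrist").astype(int)
m=((im[:,:,0]>150)&(im[:,:,1]<110)&(im[:,:,2]<110)).astype(np.uint8)
m[:, :210]=0; m[:,345:]=0; m[200:]=0
pts=np.argwhere(m)[:,::-1]; print(len(pts))
el=cv2.fitEllipse(cv2.convexHull(pts.astype(np.int32))); print(el)
c=ray("wrist",*el[0],.111); print("centre",c,"tool",r.T@(c-np.array(s["ee_pos"])),s["ee_pos"])
cr=im[90:175,220:335].astype(np.uint8)
cv2.imwrite("pics/crop.png",cv2.resize(cr[:,:,::-1],None,fx=6,fy=6,interpolation=cv2.INTER_CUBIC))
E
python3 c.py
```

```text
503
((281.44488525390625, 121.8779525756836), (87.55020904541016, 90.78941345214844), 23.414323806762695)
centre [0.58481314 0.14267473 0.111     ] tool [0.05777806 0.02267499 0.14341732] [0.52905414 0.11603582 0.25453497]
```

View pics/crop.png

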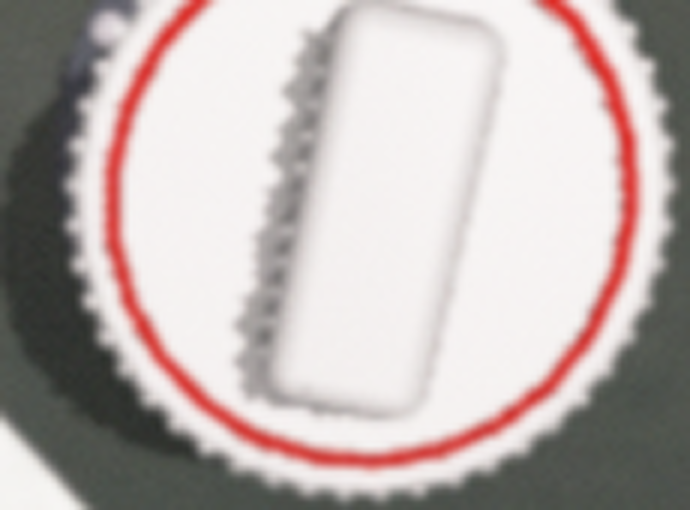

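```bash
python3 - <<'E'
from h import *
s,r=st()
f=lambda u,v: ray("wrist",220+u/6,90+v/6,.133)
c=f(381,212); print("barc",c,"tool",r.T@(c-np.array(s["ee_pos"])))
for a,b in (((343,405),(420,20)),((422,400),(502,60)),((270,385),(340,30))):
    d=f(*b)-f(*a); print(np.degrees(np.arctan2(d[1],d[0])),np.linalg.norm(d))
print(np.degrees(np.arctan2(r[1,0],r[0,0])))
E
```

```text
barc [0.58405841 0.14177283 0.133     ] tool [0.056986   0.02282205 0.12189838]
36.95083980646217 0.05571592977402723
35.790696961651435 0.04967737456860527
36.34085497558839 0.05137779089358334
46.85905720462953
```

```bash
python3 -m creep '[{"tx":2.87,"ty":1.13,"tz":1,"turn":0},{"tx":2.87,"ty":1.13,"tz":2,"turn":0},{"tx":0,"ty":0,"tz":2.5,"turn":0.092},{"tx":0,"ty":0,"tz":2.5,"turn":0.092},{"tx":0,"ty":0,"tz":2,"turn":0},{"tx":0,"ty":0,"tz":0,"turn":0},{"tx":0,"ty":0,"tz":0,"turn":0}]'; python3 s.py; python3 b.py w2.png cap_grip
```

```text
time_s: 3.9
ee_pos: [0.5838, 0.1419, 0.1554]
tool_rot: [-0.0, 0.95, 0.312, -0.001]
ft_force: [0.5, -0.1, 0.5]
gripper_width: 0.0848
grip_force: 0.0
t 3.9 p [0.5838 0.1419 0.1554] yaw 36.3 F [ 0.53 -0.06  0.52] T [-0.031 -0.018  0.008] J6 2.624 w 0.0848 g 0.0
cap_grip 0.64 [0.5903 0.142  0.1202] [262. 220.] in tool [0.0054 0.0037 0.0352]
```

View pics/w2.png

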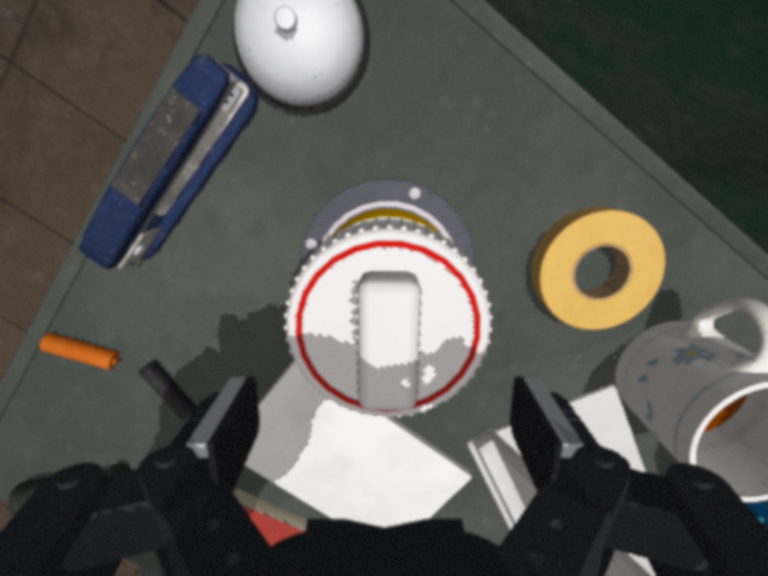

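Aligned: the bar is vertical in the picture at column 390 between the fingers, and the ring centre is near (389,326). I'll check the offset numerically while descending.

```bash
python3 - <<'E'
from h import *
s,r=st()
a=ray("wrist",389/1.5,243/1.5,.111);b=ray("wrist",389/1.5,411/1.5,.111);c=(a+b)/2
print(np.linalg.norm(a-b),c,"tool",r.T@(c-np.array(s["ee_pos"])))
E
python3 -m creep '[{"tx":0,"ty":0,"tz":1,"turn":0},{"tx":0,"ty":0,"tz":1,"turn":0},{"tx":0,"ty":0,"tz":1,"turn":0},{"tx":0,"ty":0,"tz":0.9,"turn":0},{"tx":0,"ty":0,"tz":0,"turn":0},{"tx":0,"ty":0,"tz":0,"turn":0}]'; python3 s.py
```

```text
0.08400689740019893 [0.5854259  0.14024499 0.111     ] tool [-0.00167905  0.00124614  0.04640388]
time_s: 4.5
ee_pos: [0.5845, 0.1423, 0.1152]
tool_rot: [-0.0, 0.95, 0.312, -0.001]
ft_force: [-0.5, 0.1, 0.0]
gripper_width: 0.0848
grip_force: 0.0
t 4.5 p [0.5845 0.1423 0.1152] yaw 36.32 F [-0.47  0.09  0.04] T [ 0.037  0.049 -0.043] J6 2.624 w 0.0848 g 0.0
```

```bash
python3 -m creep '[{"tx":0,"ty":0.1,"tz":0,"turn":0},{"tx":0,"ty":0,"tz":0,"turn":0},{"tx":0,"ty":0,"tz":0,"turn":0},{"tx":0,"ty":0,"tz":0,"turn":0},{"tx":0,"ty":0,"tz":0,"turn":0},{"tx":0,"ty":0,"tz":0,"turn":0},{"tx":0,"ty":0,"tz":0,"turn":0},{"tx":0,"ty":0,"tz":0,"turn":0},{"tx":0,"ty":0,"tz":0,"turn":0},{"tx":0,"ty":0,"tz":0,"turn":0}]' 2.0 40 >/dev/null; python3 s.py; python3 -m creep '[{"tx":0,"ty":0,"tz":0,"turn":0},{"tx":0,"ty":0,"tz":0,"turn":0},{"tx":0,"ty":0,"tz":0,"turn":0},{"tx":0,"ty":0,"tz":0,"turn":0}]' >/dev/null; python3 s.py
```

```text
t 5.33 p [0.5863 0.1416 0.1166] yaw 36.31 F [ 0.05 -0.66  2.34] T [-0.145 -0.018 -0.008] J6 2.622 w 0.0247 g 44.2
t 5.67 p [0.5862 0.1415 0.1165] yaw 36.31 F [ 1.35 -1.1   3.04] T [-0.147 -0.136 -0.008] J6 2.623 w 0.0246 g 44.2
```

```bash
python3 -m creep '[{"tx":0,"ty":0,"tz":0.1,"turn":0},{"tx":0,"ty":0,"tz":0.1,"turn":0},{"tx":0,"ty":0,"tz":0.1,"turn":0},{"tx":0,"ty":0,"tz":0,"turn":0},{"tx":0,"ty":0,"tz":0,"turn":0}]' >/dev/null; python3 s.py; python3 -m creep '[{"tx":0,"ty":0,"tz":0.1,"turn":0},{"tx":0,"ty":0,"tz":0.1,"turn":0},{"tx":0,"ty":0,"tz":0,"turn":0},{"tx":0,"ty":0,"tz":0,"turn":0}]' >/dev/null; python3 s.py
```

```text
t 6.08 p [0.5863 0.1416 0.1136] yaw 36.31 F [ 0.75 -1.13  6.64] T [-0.237 -0.003  0.039] J6 2.623 w 0.0247 g 44.5
t 6.42 p [0.5863 0.1416 0.1119] yaw 36.31 F [ 0.2  -1.21  6.93] T [-0.221  0.098  0.02 ] J6 2.623 w 0.0249 g 44.7
```

```bash
python3 -m creep '[{"tx":0,"ty":0,"tz":0.1,"turn":0},{"tx":0,"ty":0,"tz":0.05,"turn":0},{"tx":0,"ty":0,"tz":0,"turn":0},{"tx":0,"ty":0,"tz":0,"turn":0}]' >/dev/null; python3 s.py; python3 -m creep '[{"tx":0,"ty":0,"tz":0.1,"turn":0},{"tx":0,"ty":0,"tz":0,"turn":0},{"tx":0,"ty":0,"tz":0,"turn":0}]' >/dev/null; python3 s.py
```

```text
t 6.75 p [0.5864 0.1416 0.1113] yaw 36.31 F [-2.22 -0.81 13.3 ] T [-0.291  0.528  0.018] J6 2.623 w 0.0252 g 45.6
t 7.0 p [0.5865 0.1416 0.1112] yaw 36.32 F [-4.82 -1.04 18.58] T [-0.322  0.942  0.005] J6 2.623 w 0.0249 g 46.3
```

```bash
python3 -m creep '[{"tx":0,"ty":0,"tz":-0.1,"turn":0},{"tx":0,"ty":0,"tz":0,"turn":-0.07},{"tx":0,"ty":0,"tz":0,"turn":-0.07},{"tx":0,"ty":0,"tz":0,"turn":0}]' >/dev/null; python3 s.py; python3 -m creep '[{"tx":0,"ty":0,"tz":0,"turn":-0.07},{"tx":0,"ty":0,"tz":0,"turn":-0.07},{"tx":0,"ty":0,"tz":0,"turn":0}]' >/dev/null; python3 s.py;  python3 -m creep '[{"tx":0,"ty":0,"tz":0,"turn":-0.07},{"tx":0,"ty":0,"tz":0,"turn":-0.07},{"tx":0,"ty":0,"tz":0,"turn":0}]' >/dev/null; python3 s.py
```

```text
t 7.33 p [0.5863 0.1417 0.1113] yaw 44.47 F [-1.89 -1.06 14.21] T [-0.251  0.619  0.074] J6 2.48 w 0.0251 g 45.5
t 7.58 p [0.5869 0.1419 0.1113] yaw 52.49 F [-0.65  0.13 11.46] T [-0.041  0.14   0.031] J6 2.34 w 0.0249 g 45.3
t 7.83 p [0.5871 0.1419 0.1113] yaw 60.51 F [ 0.76 -1.54 10.63] T [-0.145  0.027  0.028] J6 2.2 w 0.0251 g 45.3
```

```bash
for i in 1; do python3 -m creep '[{"tx":0,"ty":0,"tz":0.05,"turn":-0.07},{"tx":0,"ty":0,"tz":0,"turn":0},{"tx":0,"ty":0,"tz":0,"turn":0}]' >/dev/null; python3 s.py; python3 -m creep '[{"tx":0,"ty":0,"tz":0,"turn":-0.07},{"tx":0,"ty":0,"tz":0,"turn":0},{"tx":0,"ty":0,"tz":0,"turn":0}]' >/dev/null; python3 s.py;  python3 -m creep '[{"tx":0,"ty":0,"tz":0,"turn":-0.07},{"tx":0,"ty":0,"tz":0,"turn":0},{"tx":0,"ty":0,"tz":0,"turn":0}]' >/dev/null; python3 s.py; done
```

```text
t 8.08 p [0.5872 0.142  0.1112] yaw 64.41 F [-0.7  -0.97 14.13] T [-0.111  0.272  0.074] J6 2.132 w 0.0243 g 45.5
t 8.33 p [0.5871 0.142  0.1111] yaw 68.42 F [-1.74  0.02 13.32] T [-0.066  0.279  0.046] J6 2.062 w 0.0248 g 45.6
t 8.58 p [0.5871 0.1421 0.1112] yaw 72.44 F [-1.61  0.02 13.93] T [-0.071  0.344  0.061] J6 1.992 w 0.0248 g 45.6
```

```bash
echo 'print("    tau6",np.array(s["joint_torque"])[[0,4,5]].round(3))' >> s.py;  python3 -m creep '[{"tx":0,"ty":0,"tz":0,"turn":-0.05},{"tx":0,"ty":0,"tz":0,"turn":0},{"tx":0,"ty":0,"tz":0,"turn":0}]' >/dev/null; python3 s.py; python3 -m creep '[{"tx":0,"ty":0,"tz":0,"turn":-0.05},{"tx":0,"ty":0,"tz":0,"turn":0},{"tx":0,"ty":0,"tz":0,"turn":0}]' >/dev/null; python3 s.py;  python3 -m creep '[{"tx":0,"ty":0,"tz":0,"turn":-0.05},{"tx":0,"ty":0,"tz":0,"turn":0},{"tx":0,"ty":0,"tz":0,"turn":0}]' >/dev/null; python3 s.py
```

```text
t 8.83 p [0.587  0.1422 0.1112] yaw 75.3 F [-1.51  0.67 13.92] T [0.043 0.373 0.012] J6 1.942 w 0.0251 g 45.6
    tau6 [-0.383 -0.104  0.024]
t 9.08 p [0.5869 0.1424 0.1112] yaw 78.18 F [-2.21  0.57 14.65] T [0.091 0.389 0.064] J6 1.892 w 0.0248 g 45.6
    tau6 [-0.614 -0.217  0.024]
t 9.33 p [0.5869 0.1424 0.1112] yaw 81.04 F [-1.77  0.77 14.31] T [0.129 0.433 0.021] J6 1.842 w 0.0251 g 45.6
    tau6 [-0.644 -0.223  0.026]
```

```bash
python3 -m creep '[{"tx":0,"ty":0,"tz":0,"turn":-0.05},{"tx":0,"ty":0,"tz":0,"turn":0}]' >/dev/null; python3 s.py; python3 -m creep '[{"tx":0,"ty":0,"tz":0,"turn":-0.05},{"tx":0,"ty":0,"tz":0,"turn":0}]' >/dev/null; python3 s.py;  python3 -m creep '[{"tx":0,"ty":0,"tz":0,"turn":-0.05}]' >/dev/null; python3 s.py;python3 -m creep '[{"tx":0,"ty":0,"tz":0,"turn":0}]' >/dev/null; python3 s.py
```

```text
t 9.5 p [0.5865 0.1425 0.1112] yaw 83.96 F [-3.75  1.74 16.14] T [ 0.252  0.758 -0.027] J6 1.791 w 0.0248 g 45.8
    tau6 [-1.096 -0.456 -0.298]
t 9.67 p [0.5859 0.1427 0.1112] yaw 86.81 F [-4.31  2.77 17.73] T [ 0.352  1.082 -0.246] J6 1.742 w 0.0249 g 46.0
    tau6 [-1.368 -0.628 -0.46 ]
t 9.75 p [0.5858 0.1428 0.1112] yaw 89.61 F [-4.32  2.08 17.22] T [ 0.403  1.15  -0.507] J6 1.693 w 0.0251 g 46.3
    tau6 [-1.203 -0.708  0.216]
t 9.83 p [0.5858 0.1427 0.1112] yaw 89.66 F [-4.47  2.09 16.93] T [ 0.341  1.12  -0.286] J6 1.692 w 0.0249 g 46.1
    tau6 [-1.33  -0.658 -0.58 ]
```

The lugs caught, and torque rose to about −0.4 N·m, so this is the stop. I'll back the turn off slightly, let the spring rise, then lift with care.

```bash
python3 -m creep '[{"tx":0,"ty":0,"tz":0,"turn":0.06},{"tx":0,"ty":0,"tz":0,"turn":0}]' >/dev/null; python3 s.py; python3 -m creep '[{"tx":0,"ty":0,"tz":-0.15,"turn":0},{"tx":0,"ty":0,"tz":-0.15,"turn":0},{"tx":0,"ty":0,"tz":-0.15,"turn":0},{"tx":0,"ty":0,"tz":-0.15,"turn":0},{"tx":0,"ty":0,"tz":-0.15,"turn":0},{"tx":0,"ty":0,"tz":0,"turn":0},{"tx":0,"ty":0,"tz":0,"turn":0}]' >/dev/null; python3 s.py;  python3 -m creep '[{"tx":0,"ty":0,"tz":-0.1,"turn":0},{"tx":0,"ty":0,"tz":-0.1,"turn":0},{"tx":0,"ty":0,"tz":0,"turn":0},{"tx":0,"ty":0,"tz":0,"turn":0}]' >/dev/null; python3 s.py
```

```text
t 10.0 p [0.5861 0.1427 0.1112] yaw 86.09 F [-3.91  1.92 16.37] T [ 0.269  0.897 -0.045] J6 1.755 w 0.025 g 45.8
    tau6 [-1.282 -0.549  0.257]
t 10.58 p [0.5856 0.1419 0.1165] yaw 86.17 F [-0.22  1.6   3.03] T [0.26  0.077 0.079] J6 1.753 w 0.0248 g 44.2
    tau6 [-0.704 -0.384  0.003]
t 10.92 p [0.5853 0.1414 0.1182] yaw 86.15 F [ 0.08  0.25 -1.33] T [0.044 0.105 0.021] J6 1.753 w 0.0251 g 43.8
    tau6 [-0.152 -0.085  0.003]
```

```bash
python3 -m creep '[{"tx":0,"ty":0,"tz":-0.1,"turn":0},{"tx":0,"ty":0,"tz":-0.1,"turn":0},{"tx":0,"ty":0,"tz":0,"turn":0}]' >/dev/null; python3 s.py;  python3 -m creep '[{"tx":0,"ty":0,"tz":-0.15,"turn":0},{"tx":0,"ty":0,"tz":-0.15,"turn":0},{"tx":0,"ty":0,"tz":0,"turn":0}]' >/dev/null; python3 s.py
```

```text
t 11.17 p [0.5858 0.1416 0.1208] yaw 86.16 F [ 0.67  1.17 -0.81] T [ 0.128  0.147 -0.015] J6 1.753 w 0.0246 g 43.7
    tau6 [-0.361 -0.167 -0.005]
t 11.42 p [0.5859 0.1417 0.1241] yaw 86.16 F [-0.69  1.21 -0.13] T [0.148 0.173 0.017] J6 1.753 w 0.0251 g 43.7
    tau6 [-0.482 -0.228 -0.004]
```

```bash
python3 -m creep '[{"tx":0,"ty":0,"tz":-1,"turn":0},{"tx":0,"ty":0,"tz":-2,"turn":0},{"tx":0,"ty":0,"tz":-2,"turn":0},{"tx":0,"ty":0,"tz":-2,"turn":0},{"tx":0,"ty":0,"tz":-2,"turn":0},{"tx":0,"ty":0,"tz":0,"turn":0},{"tx":0,"ty":0,"tz":0,"turn":0}]' >/dev/null; python3 s.py; python3 b.py w3.png cap_grip jar_mouth; python3 - <<'E'
from h import *
save("scene","s2.png",1.5); save("top","t2.png",1)
for c in("top","scene"):
  for q in("pad_top","jar_mouth","cap_grip"):
    for d in mark_of(c,q)[:1]: print(c,q,d["confidence"],w(c,d["point"]))
# pad corners from first top picture
P=[(350,291),(456,293),(453,357),(349,354)]
W=np.array([ray("top",u/1.5,v/1.5,.009) for u,v in P]); print(W,W.mean(0))
for c in ("top",):
  print([ray(c,u/1.5,v/1.5,.02) for u,v in [(445,280),(570,337)]])
E
```

```text
t 12.0 p [0.5871 0.1416 0.2155] yaw 86.16 F [-0.51  0.17 -1.58] T [-0.019 -0.012 -0.01 ] J6 1.753 w 0.0251 g 43.8
    tau6 [ 0.04  -0.002 -0.   ]
cap_grip 0.94 [0.586  0.1392 0.2165] [259. 262.] in tool [-0.0025 -0.001  -0.001 ]
jar_mouth 0.45 [0.586  0.1385 0.2168] [260. 264.] in tool [-0.0032 -0.0009 -0.0013]
scene pad_top 0.68 [0.43667    0.06917833 0.00439571]
scene jar_mouth 0.82 [0.58318467 0.14219664 0.0963228 ]
scene cap_grip 0.8 [0.58289435 0.14139434 0.21902688]
[[ 0.4917173   0.15570289  0.009     ]
 [ 0.48884795 -0.01848873  0.009     ]
 [ 0.38403608 -0.01234893  0.009     ]
 [ 0.38832402  0.15591229  0.009     ]] [0.43823134 0.07019438 0.009     ]
[array([5.08497954e-01, 2.01166957e-04, 2.00000000e-02]), array([ 0.41598375, -0.19952919,  0.02      ])]
```

View pics/s2.png

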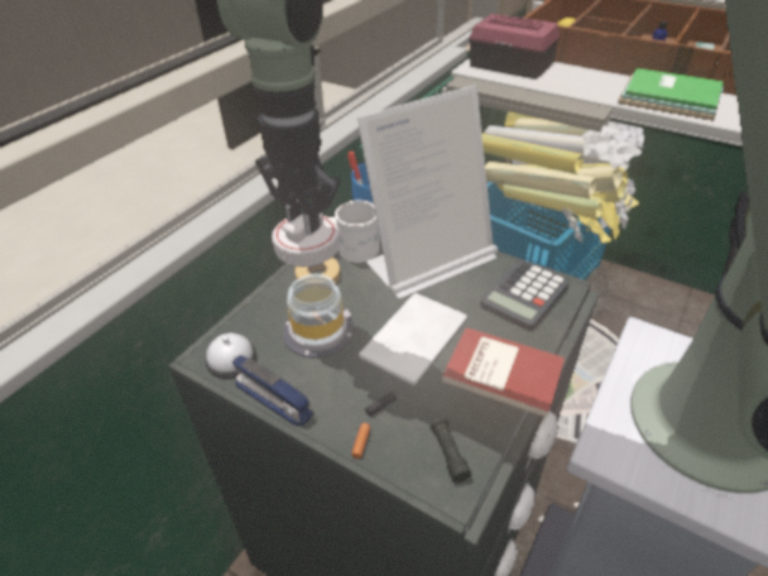

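The cap is off (held at about (305,240)) and the open jar stands at (315,290). I'll carry the cap to the pad.

```bash
python3 -m creep '[{"tx":-1.33,"ty":-2.96,"tz":0,"turn":0},{"tx":-1.33,"ty":-2.96,"tz":0,"turn":0},{"tx":-1.33,"ty":-2.96,"tz":0,"turn":0},{"tx":-1.33,"ty":-2.96,"tz":0,"turn":0},{"tx":-1.33,"ty":-2.96,"tz":1,"turn":0},{"tx":0,"ty":0,"tz":3,"turn":0},{"tx":0,"ty":0,"tz":3,"turn":0},{"tx":0,"ty":0,"tz":3,"turn":0},{"tx":0,"ty":0,"tz":3,"turn":0},{"tx":0,"ty":0,"tz":2,"turn":0}]' >/dev/null;  python3 -m creep '[{"tx":0,"ty":0,"tz":0.5,"turn":0},{"tx":0,"ty":0,"tz":0.5,"turn":0},{"tx":0,"ty":0,"tz":0,"turn":0},{"tx":0,"ty":0,"tz":0,"turn":0}]' >/dev/null; python3 s.py
```

```text
t 13.72 p [0.4348 0.0852 0.0547] yaw 86.16 F [ 0.5   0.34 -1.04] T [ 0.034 -0.025 -0.015] J6 1.664 w 0.025 g 43.7
    tau6 [-0.019 -0.003  0.   ]
```

```bash
python3 -m creep '[{"tx":0,"ty":0,"tz":0.3,"turn":0},{"tx":0,"ty":0,"tz":0.3,"turn":0},{"tx":0,"ty":0,"tz":0.2,"turn":0},{"tx":0,"ty":0,"tz":0,"turn":0},{"tx":0,"ty":0,"tz":0,"turn":0}]' >/dev/null; python3 s.py; python3 -m creep '[{"tx":0,"ty":0,"tz":0.1,"turn":0},{"tx":0,"ty":0,"tz":0,"turn":0},{"tx":0,"ty":0,"tz":0,"turn":0}]' >/dev/null; python3 s.py
```

```text
t 14.13 p [0.4341 0.0852 0.046 ] yaw 86.16 F [0.7  0.31 0.26] T [ 0.031 -0.088 -0.006] J6 1.664 w 0.0248 g 43.8
    tau6 [ 0.011 -0.006  0.001]
t 14.38 p [0.4341 0.0852 0.0451] yaw 86.16 F [-0.91  0.29  4.8 ] T [0.003 0.132 0.022] J6 1.664 w 0.0246 g 44.3
    tau6 [-0.056 -0.01  -0.001]
```

Contact with the pad. I'll release, go up and view the cap, heading towards the orange cell.

```bash
python3 -m creep '[{"tx":0,"ty":0,"tz":-0.05,"turn":0},{"tx":0,"ty":0,"tz":-0.05,"turn":0},{"tx":0,"ty":0,"tz":0,"turn":0},{"tx":0,"ty":0,"tz":0,"turn":0},{"tx":0,"ty":0,"tz":0,"turn":0},{"tx":0,"ty":0,"tz":0,"turn":0},{"tx":0,"ty":0,"tz":0,"turn":0},{"tx":0,"ty":0,"tz":0,"turn":0}]' 6 >/dev/null; python3 s.py; python3 -m creep '[{"tx":0,"ty":0,"tz":-1,"turn":0},{"tx":0,"ty":0,"tz":-2,"turn":0},{"tx":0,"ty":0,"tz":-3,"turn":0},{"tx":0,"ty":0,"tz":-3,"turn":0},{"tx":0,"ty":0,"tz":-3,"turn":0},{"tx":2,"ty":-0.5,"tz":-3,"turn":0},{"tx":3.5,"ty":-1,"tz":-1,"turn":0},{"tx":3.5,"ty":-1,"tz":0,"turn":0},{"tx":0,"ty":0,"tz":0,"turn":0},{"tx":0,"ty":0,"tz":0,"turn":0}]' >/dev/null; python3 b.py w4.png cap_grip spent_cell_mid fresh_cell_mid;python3 s.py
```

```text
t 15.05 p [0.4338 0.0851 0.0457] yaw 86.16 F [ 0.02 -0.3  -0.17] T [-0.005  0.014 -0.003] J6 1.664 w 0.0602 g 0.0
    tau6 [ 0. -0.  0.]
cap_grip 0.92 [0.4365 0.0833 0.0459] [281. 254.] in tool [-0.0931  0.028   0.16  ]
spent_cell_mid 0.66 [0.4062 0.2793 0.0084] [243.  76.] in tool [ 0.1006 -0.0146  0.1976]
fresh_cell_mid 0.69 [0.4134 0.2136 0.0055] [254. 137.] in tool [ 0.0355 -0.0032  0.2004]
t 16.08 p [0.4148 0.1757 0.2054] yaw 86.08 F [-0.33 -0.54 -0.25] T [ 0.033 -0.015  0.021] J6 1.876 w 0.0599 g 0.0
    tau6 [ 0.469  0.016 -0.003]
```

View pics/w4.png

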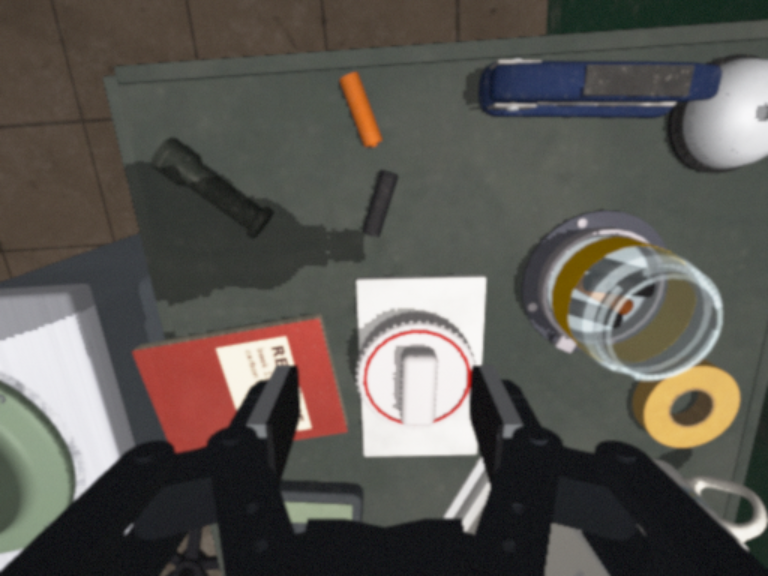

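The cap stands upright on the pad at (417,378). The orange cell runs from (349,75) to (373,145) and the black cell lies at (380,203). Next I measure the cell.

```bash
cat > o.py <<'E'
from h import *
s,r=st(); hsv=cv2.cvtColor(get_image("wrist"),cv2.COLOR_RGB2HSV)
m=cv2.inRange(hsv,(4,170,120),(17,255,255)); n,l,stt,ce=cv2.connectedComponentsWithStats(m)
k=[i for i in range(1,n) if stt[i,4]>150]
for i in k:
    pts=np.argwhere(l==i)[:,::-1].astype(np.float32); c,sz,a=cv2.minAreaRect(pts); b=cv2.boxPoints((c,sz,a))
    e=[(b[j]+b[(j+1)%4])/2 for j in range(4)]
    A,B=(e[0],e[2]) if np.linalg.norm(e[0]-e[2])>np.linalg.norm(e[1]-e[3]) else (e[1],e[3])
    A=ray("wrist",*A,.009);B=ray("wrist",*B,.009);C=(A+B)/2
    d=B-A; print(stt[i,4],c,"C",C.round(4),"len",np.linalg.norm(d).round(4),"yaw",np.degrees(np.arctan2(d[1],d[0])).round(1),"tool",(r.T@(C-np.array(s["ee_pos"]))).round(4))
E
python3 o.py; python3 s.py
```

```text
613 (239.3870086669922, 70.54196166992188) C [0.4035 0.2839 0.009 ] len 0.0499 yaw -72.9 tool [ 0.1073 -0.0185  0.1963]
t 16.13 p [0.4149 0.1756 0.2054] yaw 86.06 F [-0.03  1.37  0.78] T [ 0.002  0.033 -0.001] J6 1.876 w 0.0598 g 0.0
    tau6 [ 0.327  0.011 -0.003]
```

```bash
python3 -m creep '[{"tx":3.58,"ty":-0.62,"tz":0,"turn":0},{"tx":3.58,"ty":-0.62,"tz":0,"turn":0},{"tx":3.58,"ty":-0.62,"tz":0,"turn":0},{"tx":0,"ty":0,"tz":3,"turn":-0.122},{"tx":0,"ty":0,"tz":3,"turn":-0.122},{"tx":0,"ty":0,"tz":3,"turn":-0.122},{"tx":0,"ty":0,"tz":3,"turn":0},{"tx":0,"ty":0,"tz":2,"turn":0},{"tx":0,"ty":0,"tz":0,"turn":0},{"tx":0,"ty":0,"tz":0,"turn":0}]' 5 >/dev/null; python3 s.py; python3 o.py
```

```text
t 16.97 p [0.403  0.2838 0.065 ] yaw 107.04 F [ 0.42 -0.13  0.09] T [ 0.009 -0.041 -0.028] J6 1.737 w 0.0502 g 0.0
    tau6 [ 0.026  0.    -0.001]
441 (258.0, 200.5) C [0.4014 0.2953 0.009 ] len 0.0296 yaw -72.8 tool [0.0114 0.002  0.056 ]
```

```bash
python3 -m creep '[{"tx":0,"ty":0.1,"tz":2,"turn":0},{"tx":0,"ty":0,"tz":2,"turn":0},{"tx":0,"ty":0,"tz":1.5,"turn":0},{"tx":0,"ty":0,"tz":0.6,"turn":0},{"tx":0,"ty":0,"tz":0,"turn":0}]' >/dev/null; python3 s.py; python3 -m creep '[{"tx":0,"ty":0,"tz":0,"turn":0},{"tx":0,"ty":0,"tz":0,"turn":0},{"tx":0,"ty":0,"tz":0,"turn":0},{"tx":0,"ty":0,"tz":0,"turn":0},{"tx":0,"ty":0,"tz":0,"turn":0},{"tx":0,"ty":0,"tz":0,"turn":0},{"tx":0,"ty":0,"tz":0,"turn":0},{"tx":0,"ty":0,"tz":0,"turn":0}]' 0.8 25 >/dev/null; python3 s.py
```

```text
t 17.43 p [0.4049 0.2852 0.0051] yaw 107.1 F [ 0.66  0.06 -0.53] T [0.014 0.007 0.035] J6 1.737 w 0.0501 g 0.0
    tau6 [-0.06  -0.002 -0.   ]
t 18.1 p [0.4055 0.2859 0.0061] yaw 107.14 F [-0.9  -0.46  6.71] T [-0.097  0.171 -0.   ] J6 1.737 w 0.0133 g 26.7
    tau6 [0.049 0.066 0.004]
```

```bash
python3 -m creep '[{"tx":0,"ty":0,"tz":-1,"turn":0},{"tx":0,"ty":0,"tz":-3,"turn":0},{"tx":0,"ty":0,"tz":-4,"turn":0},{"tx":0,"ty":0,"tz":-4,"turn":0},{"tx":-3.18,"ty":2.15,"tz":-1,"turn":0},{"tx":-3.18,"ty":2.15,"tz":-1,"turn":0},{"tx":-3.18,"ty":2.15,"tz":0,"turn":0},{"tx":-3.18,"ty":2.15,"tz":0,"turn":0},{"tx":-3.18,"ty":2.15,"tz":0,"turn":0},{"tx":-3.18,"ty":2.15,"tz":0,"turn":0}]' >/dev/null; python3 -m creep '[{"tx":0,"ty":0,"tz":0,"turn":0},{"tx":0,"ty":0,"tz":0,"turn":0},{"tx":0,"ty":0,"tz":0,"turn":0}]' >/dev/null; python3 s.py; python3 b.py w5.png jar_mouth spent_cell_mid
```

```text
t 19.18 p [0.5832 0.1409 0.1449] yaw 107.11 F [-0.5  -0.12 -0.22] T [0.04  0.056 0.017] J6 1.386 w 0.0131 g 25.8
    tau6 [-1.115 -0.049 -0.001]
jar_mouth 0.76 [0.5826 0.1433 0.0952] [258. 217.] in tool [0.0024 0.0001 0.0498]
spent_cell_mid 0.69 [0.5832 0.1398 0.1483] [257. 262.] in tool [-0.0011 -0.0003 -0.0034]
```

View pics/w5.png

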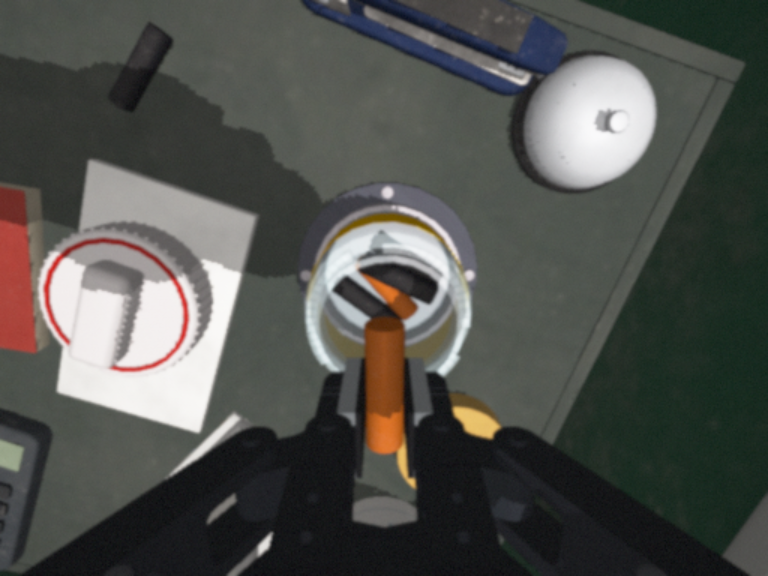

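The cell is held over the jar mouth, centred within about 3 mm. I'll lower it to just inside the rim.

```bash
python3 -m creep '[{"tx":0.2,"ty":0,"tz":1.5,"turn":0},{"tx":0,"ty":0,"tz":1.5,"turn":0},{"tx":0,"ty":0,"tz":1.2,"turn":0},{"tx":0,"ty":0,"tz":0.9,"turn":0},{"tx":0,"ty":0,"tz":0.9,"turn":0},{"tx":0,"ty":0,"tz":0,"turn":0},{"tx":0,"ty":0,"tz":0,"turn":0}]' >/dev/null; python3 s.py
```

```text
t 19.92 p [0.5829 0.1432 0.0846] yaw 107.17 F [-0.41 -0.08 -0.14] T [-0.005  0.02   0.03 ] J6 1.389 w 0.0133 g 25.8
    tau6 [0.081 0.002 0.   ]
```

```bash
python3 -m creep '[{"tx":0,"ty":0,"tz":0,"turn":0},{"tx":0,"ty":0,"tz":0,"turn":0},{"tx":0,"ty":0,"tz":0,"turn":0},{"tx":0,"ty":0,"tz":0,"turn":0},{"tx":0,"ty":0,"tz":0,"turn":0}]' 2.4 >/dev/null; python3 s.py; python3 -m creep '[{"tx":0,"ty":0,"tz":-1,"turn":0},{"tx":0,"ty":0,"tz":-2,"turn":0},{"tx":0,"ty":0,"tz":-3,"turn":0},{"tx":0,"ty":0,"tz":-3,"turn":0},{"tx":0,"ty":0,"tz":-3,"turn":0},{"tx":0,"ty":0,"tz":0,"turn":0},{"tx":0,"ty":0,"tz":0,"turn":0},{"tx":0,"ty":0,"tz":0,"turn":0}]' >/dev/null; python3 s.py; python3 b.py w6.png jar_mouth spent_cell_mid cap_grip; python3 - <<'E'
from h import *
get_image("scene")
for q in ("cap_grip","spent_cell_mid","jar_mouth"):
  for d in mark_of("scene",q)[:2]: print(q,d["confidence"],w("scene",d["point"]))
E
```

```text
t 20.33 p [0.5836 0.1429 0.0852] yaw 107.13 F [-0.6  -0.45 -0.33] T [-0.007  0.038 -0.014] J6 1.389 w 0.0237 g 0.0
    tau6 [0.015 0.    0.   ]
t 21.0 p [0.5831 0.1428 0.205 ] yaw 107.13 F [-0.49  0.97 -0.5 ] T [-0.023  0.004 -0.017] J6 1.389 w 0.024 g 0.0
    tau6 [ 0.015  0.    -0.   ]
jar_mouth 0.72 [0.5836 0.1416 0.0937] [258. 195.] in tool [-1.300e-03  1.000e-04  1.113e-01]
spent_cell_mid 0.91 [0.5767 0.1326 0.0391] [249. 184.] in tool [-0.0079 -0.0092  0.1659]
cap_grip 0.66 [0.4341 0.0842 0.0454] [108. 190.] in tool [-0.0122 -0.1598  0.1595]
cap_grip 0.77 [0.43159668 0.08299157 0.05321861]
jar_mouth 0.66 [0.5811325  0.14088035 0.09797081]
```

View pics/w6.png

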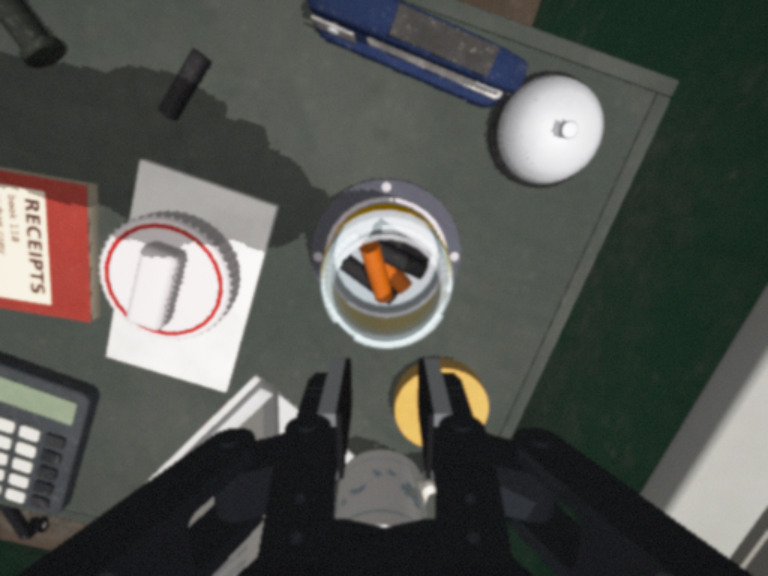

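The orange cell lies in the jar at (377,272), about 55 mm below the rim, the cap stands on the pad at (165,278), and the gripper is clear.

```bash
python3 -c "from bench import sign_off; print(sign_off())"
```

```text
the job is handed in; nothing more can be done
None
```

I unlocked the cap and stood it upright on the pad, dropped the orange battery into the jar, and handed the job in at about 21 s; the hand-in gave no verdict, and I couldn't measure how far the jar turned when the cap met its stop.

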